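# Tip a V-block onto its side against the stop bar for cleaning

## Robot

A 6-joint arm with a two-finger parallel gripper is mounted at the origin on a cart in front of the work surface, level with it; the furniture and walls round the work are solid. World frame = base frame: x ahead of the robot, y to its left, z up, the work surface at z = 0. Lengths are in m, angles in degrees, forces in N, time in s.
With the tool pointing down it reaches from about 0.3 to 0.775 m from the base axis. Payload 14.6 kg.
Tool frame: the origin (TCP) lies at the centre of the arm's flange, where the gripper is bolted on; the fingertips stand 199 mm ahead of it and the grasp point (between the pads) lies 180 mm ahead of it (env.grip_point_offset is the distance from the TCP to the grasp point, in m); y points along the fingers, z is the direction in which the jaws open and shut, and the axes are right-handed (so a half turn about y gives the same grasp; the last joint's range is limited). The gripper opens to 94 mm and grips with 3 to 60 N. Pads are 16 mm wide; open, the fingers measure 119 mm over their backs; the gripper's body (75 mm by 177 mm) begins 78 mm behind the grasp point.
Start: joints at [65.798, 17.183, 87.147, -0, 75.671, -3.816], TCP at [0.192, 0.516, 0.405] pointing down, gripper open.
Joint ranges: [-173.82, 173.82], [-45.26, 126.66], [13.44, 144.39], [-59.66, 239.66], [0, 175.72], [-146.38, 146.38]. Speed limits (degrees/s): [127.2, 127.2, 147.25, 180, 180, 180].

## Interface

Orientations are given as a 3x3 rotation matrix whose columns are the frame's x, y, z axes.
In Python, from cell import env gives the robot as it stands. Calls block until the motion is done:
- env.reach(position, orientation): joint-space move of the TCP to a pose.
- env.move_linear(position, ori=None, rate=0.15, threshold=None): straight line of the TCP; ori=None keeps the orientation; rate is the mean speed in m/s. With threshold (N) it stops when the force on the tool has changed by that much, and returns True; else False.
- env.move_j(angles): joint-space move.
- env.grip(opening, grip_force=None): opening from 0.0 (shut) to 1.0 (fully open); grip_force is the grip in N (None keeps the last); returns when the fingers have stopped.
- env.dwell(seconds).
- env.ik(position, orientation): joint angles nearest the present ones, or None.
- env.read_camera(name): name is "scene" or "top"; returns (picture, depth): 420x560x3 uint8, blue, green, red; 420x560 float32, m along the optical axis (not along the pixel's ray), 0 where there is no reading.
- env.calibration(name): a dict with "fx", "fy", "cx", "cy" (pixels), "eye" and "orientation" of the camera in the world. Camera axes: x right, y down, z forward; pixel columns grow to the right and rows downward; lengths in m; the calibration is good to about 2 mm. A picture is of the moment at which its call begins. calibration takes no time and is no camera call.
A pose or a line that the arm cannot do raises env.MotionError and nothing moves.
- env.job_done(): hands the job in, once; it reports no verdict.
Trained networks look in the newest picture that a camera, given by its name, has taken for a name from the list of things; names that differ only in an ending like _2 or _b are one class to them, and where a whole thing is asked for, a point or a joint stands for the part that bears it (a point fixed in the world has none). Each returns a list of dicts, best first, with "score" (0 to 1); they miss things now and then, are a little off and sometimes report something else, mostly with a low value. They report only what shows in the picture. A call takes as long as a camera call. They do not tell look-alikes from the thing itself.
- env.boxes_of(camera, label): "at" ([x, y, z] in m, in world coordinates, good to about 4 mm: the middle of the surface that is visible of it).
- env.trace(camera, label): "region" (420x560 bool, what is visible of it).
Readings, each from a call of its own:
- env.get_time(): time.
- env.get_joints(): joint angles.
- env.get_qd(): joint speeds.
- env.get_joint_torque(): joint torques, N m.
- env.get_tool_pos(): TCP position.
- env.get_tcp_rot(): TCP orientation.
- env.get_force(): force on the tool from outside, world axes, zero at the start.
- env.get_torque(): the same for the moment, N m.
- env.get_opening(): opening from 0.0 (shut) to 1.0 (fully open).
Only numpy, scipy, OpenCV 4.12 (cv2) and the standard library are available. Lean on these libraries where they do the work, as an engineer would, in place of code of your own. Each camera call takes 0.05 s, during which the arm holds its last target.

## Task

The underside of the V-block has to be cleaned. Without gripping or lifting it, push the V-block over on the rubber mat, away from you, so that it lies on its side with the V towards the steel stop bar, and then push it along the mat until it sits squarely against the bar, its underside facing you. Leave the plain block beside it and everything else where they are.

Things in the scene. Friction and masses are not known exactly. Their poses are not given: they have to be found in the camera images.
- mat: fixed black rubber mat, 200 mm along its x by 240 mm along its y, 4 mm thick, lying flat on the worktop; origin under its centre at worktop level. Its x axis points level away from the robot (turned by up to 0.25 rad), z up. Near its far edge a fixed steel stop bar runs along the mat's y: 220 mm long, 16 mm wide, 16 mm high above the mat, its near face at x = +65 mm in the mat frame
- stop_face (a point): middle of the near face of the stop bar, 12 mm above the worktop
- v_block: loose grey steel V-block (V notch in its top), 44 mm along its x, 42 along its y, 54 high, 0.54 to 0.9 kg; acts as a solid box; a level push near its top tips it (3 to 5 N), a low push slides it (4 to 12 N, more if the push also bears down). Origin: centre of its underside; z points from underside to V; x starts within 0.2 rad of the mat's x. It stands on the near part of the mat, left or right
- v_block_center (a point): middle of the V-block, 27 mm from its underside
- v_block_top (a point): middle of the V-block's top (the side with the V), 54 mm from its underside along its z
- plain_block: loose plain ground steel block without a V, 37 mm along its x, 40 mm along its y, 44 mm high, 0.46 kg; origin at the centre of its underside. It stands on the mat beside the V-block, about 110 mm from it centre to centre; leave it alone
- oiler: loose small black pump oiler with a thin spout, 42 mm in diameter, 106 mm high, standing left of the mat; origin under its centre; leave it alone
- brush: loose flat brush, 145 mm long along its y, 24 mm wide, 12 mm high, lying left of the mat; leave it alone
- coupling: loose threaded coupling with a red nut, 31 mm wide, 56 mm high, standing right of the mat; leave it alone
- collet: loose steel spring collet, 28 mm in diameter, 36 mm high, standing right of the mat; leave it alone
- driver: loose screwdriver with a red handle, 166 mm long along its y, lying right of the mat; leave it alone
Mind the look-alikes: they are no part of the job. What is shaped like the v_block but purple is not meant.

How it is judged (in metres and radians):
At the end, for the whole second after the job is handed in: The V-block lies flat on its side on the mat and at rest, its V end within 4 mm of the stop bar, square to the bar within 0.1 rad, its underside towards the robot, its middle at least 10 mm inside either end of the bar; the plain block has moved less than 12 mm (angle between the z axis of v_block and the x axis of mat, either way round below 0.1 rad and x of v_block_top in the frame of stop_face above -0.004 m and x of v_block in the frame of stop_face below -0.04 m and y of v_block_center in the frame of mat between -0.1 and 0.1 m and z of v_block_center in the frame of mat below 0.029 m and linear speed of v_block below 0.01 m/s and distance of plain_block from where it was at the start of the episode below 0.012 m); the robot touches nothing.
It fails at once if the V-block was lifted off the mat (z of v_block_center in the frame of mat above 0.049 m or (angle between v_block's own z axis and vertical above 1.35 rad and z of v_block_center in the frame of mat above 0.04 m) or (angle between v_block's own z axis and vertical below 0.2 rad and z of v_block_center in the frame of mat above 0.042 m)).
It fails at once if the plain block was pushed or tipped (distance of plain_block from where it was at the start of the episode above 0.012 m or angle between plain_block's own z axis and vertical above 0.3 rad).
It fails at once if a bystander was disturbed (distance of any of oiler, brush, coupling, collet, driver from where it was at the start of the episode above 0.02 m).
It also fails if it takes over 43 s, if anything falls off the work surface, if the arm or the gripper's body presses on something with over 40 N, if the wrist force passes 120 N, or if a joint passes its speed limit or range.

## Working session

There is one attempt and no reset: what is moved stays moved. The work goes in short steps, each a Python script; the robot and the scene stay as the last script left them, time stands still between calls to the robot, and variables do not carry over. Pictures are saved under pics/ and viewed, and the job is handed in when it is done.

```bash
ls; mkdir -p pics
python3 - <<'E'
from cell import env
import cv2
for c in("top","scene"):
    p,d=env.read_camera(c); cv2.imwrite(f"pics/{c}0.png",p)
    k=env.calibration(c); print(c,k)
    for l in("v_block","plain_block","mat","oiler","stop_face"):
        try: print(l,[(x["score"],x["at"]) for x in env.boxes_of(c,l)])
        except Exception as e: print(l,e)
print(env.get_time(),env.get_tool_pos(),env.get_tcp_rot())
E
```

```text
pics
top {'fx': 483.68084833855494, 'fy': 483.68084833855494, 'cx': 274.6174581151579, 'cy': 205.43271027259044, 'eye': array([ 0.38999555, -0.00812178,  1.31858502]), 'orientation': array([[-0.01035672, -0.99369214,  0.11166315],
       [-0.99978709,  0.01228336,  0.01657989],
       [-0.01784691, -0.11146767, -0.99360779]])}
v_block [(0.79, [0.5446, -0.4208, 0.0508]), (0.67, [0.4882, -0.0424, 0.052]), (0.58, [0.4393, -0.2101, 0.05])]
plain_block [(0.61, [0.5079, 0.0637, 0.0506])]
mat [(0.85, [0.5708, -0.0091, 0.0054])]
oiler [(0.77, [0.6134, 0.3397, 0.0337])]
stop_face [(0.71, [0.5697, -0.0027, 0.0088])]
scene {'fx': 542.463901612722, 'fy': 542.463901612722, 'cx': 282.2678239846767, 'cy': 213.54014658266263, 'eye': array([-0.40123949, -0.62632929,  1.18484976]), 'orientation': array([[ 0.54393524, -0.59039288,  0.5962975 ],
       [-0.83905145, -0.3731194 ,  0.3959477 ],
       [-0.01127454, -0.71569419, -0.69832279]])}
v_block [(0.85, [0.475, -0.0551, 0.0423]), (0.74, [0.6247, -0.2169, 0.041]), (0.7, [0.5305, -0.4335, 0.046]), (0.7, [0.5029, 0.0546, 0.0422]), (0.66, [0.4264, -0.2168, 0.0444])]
plain_block [(0.55, [0.5001, 0.0524, 0.0391]), (0.44, [0.5335, 0.4111, 0.0058])]
mat [(0.96, [0.5735, -0.0134, 0.0008]), (0.66, [0.6041, 0.3368, 0.0343])]
oiler [(0.5, [0.6062, 0.3392, 0.0324])]
stop_face [(0.93, [0.5814, -0.0139, 0.0074]), (0.18, [0.6179, -0.351, 0.0428])]
0.6 [0.19158438 0.51553288 0.40464461] [[ 9.37371378e-01 -7.04035453e-06  3.48331594e-01]
 [-3.48331594e-01 -2.68376401e-05  9.37371378e-01]
 [ 2.74897113e-06 -1.00000000e+00 -2.76092136e-05]]
```

View pics/top0.png

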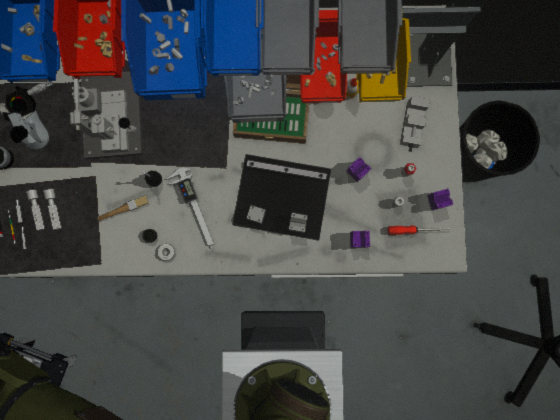

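View pics/scene0.png

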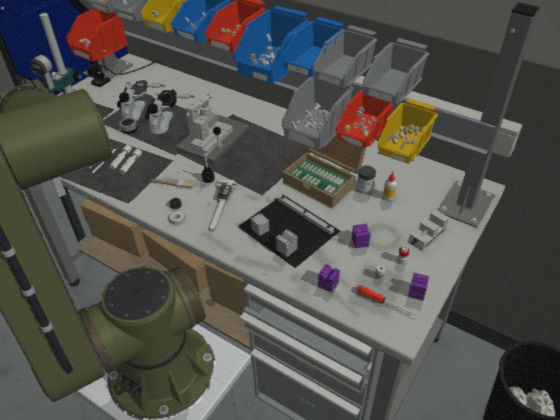

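```bash
cat > h.py <<'E'
from cell import env
import cv2, numpy as np
def cloud(c):
    p,d=env.read_camera(c); k=env.calibration(c)
    v,u=np.mgrid[:420,:560]
    P=np.stack([(u-k["cx"])/k["fx"]*d,(v-k["cy"])/k["fy"]*d,d],-1)@k["orientation"].T+k["eye"]
    return p,d,P
def region(c,l,near):
    best=None
    for r in env.trace(c,l):
        yield r
E
python3 - <<'E'
from h import *
p,d,P=cloud("top")
cv2.imwrite("pics/zt.png",cv2.resize(p[140:250,220:345],None,fx=6,fy=5.4,interpolation=cv2.INTER_CUBIC))
# mat region: dark pixels
tr=env.trace("top","mat")
m=tr[0]["region"]; print("mat",tr[0]["score"],m.sum())
h=cv2.convexHull(np.argwhere(m)[:,::-1].astype(np.int32))
q=P[m&(d>0)]; print(np.median(q,0))
r=cv2.minAreaRect(q[:,:2].astype(np.float32)*1000); print(r)
for l in("v_block","plain_block"):
    for t in env.trace("top",l):
        q=P[t["region"]&(d>0)]
        zt=np.percentile(q[:,2],90)
        s=q[q[:,2]>zt-0.015]
        print(l,t["score"],np.median(q,0).round(4),"ztop",zt.round(4),cv2.minAreaRect(s[:,:2].astype(np.float32)*1000))
reg=(P[...,0]>.45)&(P[...,0]<.75)&(abs(P[...,1])<.16)
z=P[...,2]
print("worktop",np.median(z[(abs(P[...,1]-.0)<.3)&(abs(P[...,0]-.4)<.03)]))
b=reg&(z>.014)&(z<.028)&(P[...,0]>.58)&(P[...,0]<.68)
q=P[b]; print("bar",len(q),cv2.minAreaRect(q[:,:2].astype(np.float32)*1000),np.median(q,0))
p2,_,_=cloud("scene");cv2.imwrite("pics/zs.png",cv2.resize(p2[185:270,230:345],None,fx=6,fy=6,interpolation=cv2.INTER_CUBIC))
E
```

```text
mat 0.64 5705
[ 0.56892285 -0.00412811  0.00409778]
((562.1473388671875, -4.2454376220703125), (240.22930908203125, 201.3596954345703), 79.11331176757812)
v_block 0.84 [ 0.486  -0.0476  0.0552] ztop 0.0594 ((487.67828369140625, -46.986846923828125), (41.06879806518555, 44.24562072753906), 79.0984878540039)
v_block 0.75 [ 0.6276 -0.2095  0.049 ] ztop 0.0553 ((629.9362182617188, -212.169189453125), (43.47016525268555, 43.59799575805664), 40.9803352355957)
v_block 0.71 [ 0.4416 -0.2076  0.0504] ztop 0.0557 ((443.0158386230469, -209.87890625), (43.916419982910156, 39.66783905029297), 89.59428405761719)
v_block 0.66 [ 0.5448 -0.42    0.0496] ztop 0.0552 ((545.5656127929688, -427.06903076171875), (41.17262649536133, 43.337276458740234), 12.77409553527832)
plain_block 0.71 [0.5083 0.0651 0.0472] ztop 0.0505 ((510.5542907714844, 64.6024398803711), (39.89970779418945, 34.1532096862793), 71.23343658447266)
worktop 0.0006416333906578142
bar 474 ((634.2805786132812, -18.861648559570312), (218.8953094482422, 17.520278930664062), 79.47145080566406) [ 0.63371665 -0.01850483  0.01982303]
```

View pics/zt.png

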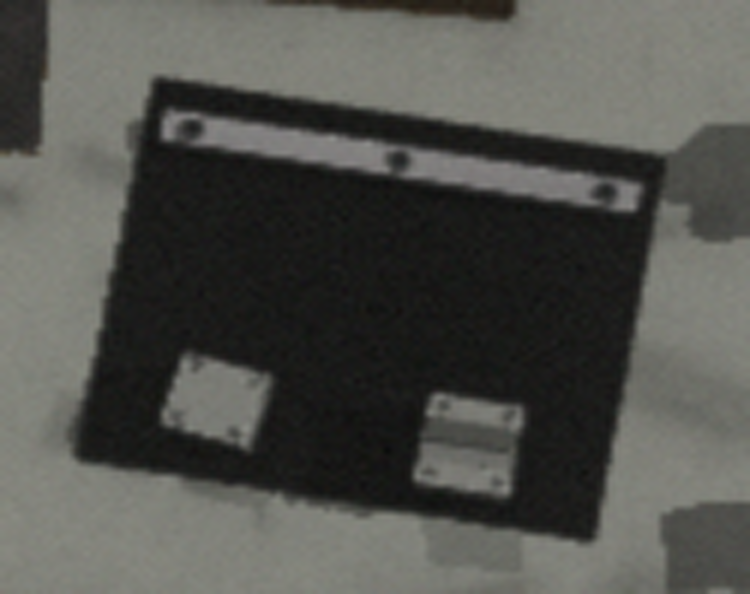

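View pics/zs.png

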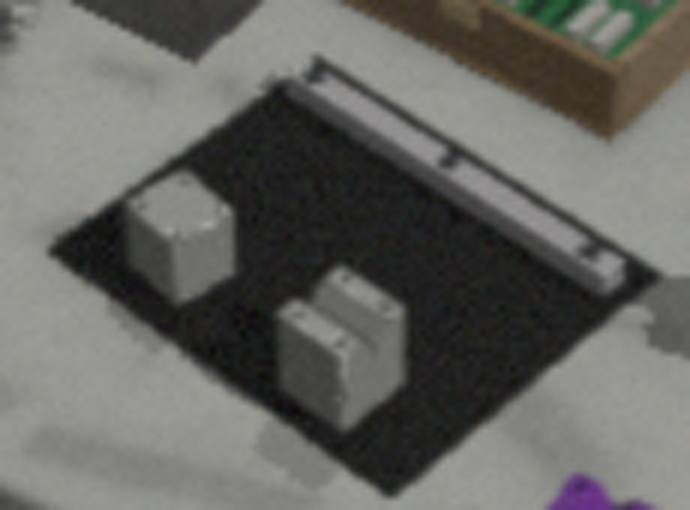

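The grey V-block on the mat is the right-hand one, about pixel (298, 222) in the top view. The plain block is at about (257, 214), and the bar runs along the far edge of the mat. The mat's yaw is about -10.7°. I'll tip the V-block with the fingers slightly spread, pushing near its top.

```bash
cat >> h.py <<'E'
a=np.deg2rad(-10.7); ex=np.array([np.cos(a),np.sin(a),0]); ey=np.array([-np.sin(a),np.cos(a),0])
R=np.column_stack([ex,[0,0,-1],ey]); C=np.array([.5622,-.0043,0])
def W(x,y,tipz): return C+ex*x+ey*y+np.array([0,0,tipz+.199])
def M(p): q=np.asarray(p)-C; return np.array([q@ex,q@ey,q[2]-.199])
def save(n,x0=140,x1=260,y0=200,y1=360):
    p,d,P=cloud("top"); p2,_,_=cloud("scene")
    A=cv2.resize(p[140:250,225:345],(396,363),interpolation=cv2.INTER_CUBIC);B=cv2.resize(p2[175:285,225:345],(396,363),interpolation=cv2.INTER_CUBIC)
    cv2.imwrite(f"pics/{n}.png",np.hstack([A,B])); return p,d,P
E
python3 - <<'E'
from h import *
Y=-.056
env.reach(W(-.13,Y,.13),R)
env.grip(.13)
env.move_linear(W(-.13,Y,.050),rate=.12)
print(env.get_force(),M(env.get_tool_pos()),env.get_time())
r=env.move_linear(W(-.075,Y,.050),rate=.04,threshold=1.5)
print(r,env.get_force(),M(env.get_tool_pos()),env.get_time())
save("c1")
E
```

```text
[-1.038826   -0.49123937  0.44050142] [-0.12979946 -0.05601025  0.05051939] 5.125
True [-2.48521344  0.55279805 -1.73065918] [-0.09587965 -0.05601874  0.04955452] 5.9917
```

View pics/c1.png

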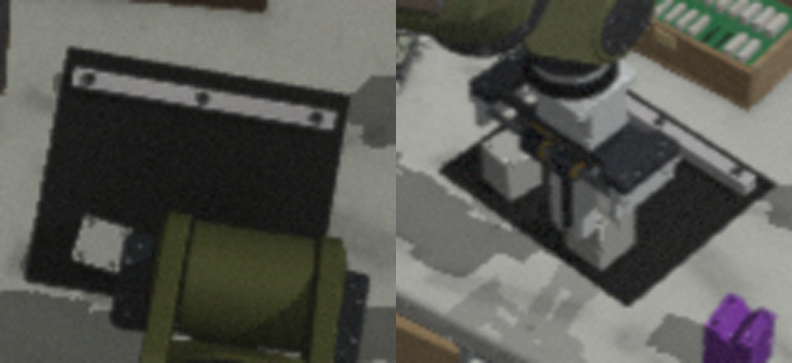

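The scene view shows the fingers against the near face, close to the top, and the contact distance agrees with the estimate. Now I'll tip it.

Run:
```python
from h import *
Y=-.056
for x in (-.088,-.080,-.072,-.064,-.058):
    env.move_linear(W(x,Y,.050),rate=.04); print(env.get_force().round(1),M(env.get_tool_pos()).round(4))
print(env.get_time())
save("c2")
```

```text
[-5.1  1.1  3.1] [-0.0882 -0.056   0.0499]
[-6.6  1.1  7.9] [-0.0801 -0.056   0.0503]
[-10.2   2.8  25.5] [-0.0717 -0.0559  0.0517]
[ 0.2 -0.  -0.6] [-0.0638 -0.056   0.0505]
[ 0.3 -0.4  0.1] [-0.0578 -0.056   0.0497]
7.8083
```

View pics/c2.png

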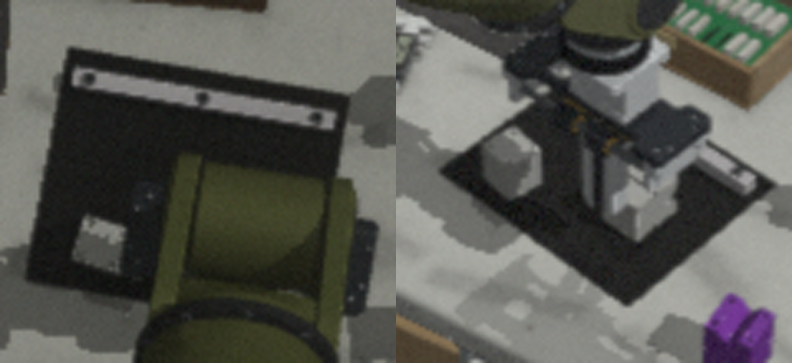

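The force has dropped to zero, so the block has gone over. I'll back off and raise the tool to measure where it lies.

```bash
cat >> h.py <<'E'
def blk(P,d):
    m=np.stack([(P-C)@ex,(P-C)@ey,P[...,2]],-1)
    for n,s in(("V",m[...,1]<0),("plain",m[...,1]>.02)):
        k=s&(abs(m[...,0])<.1)&(abs(m[...,1])<.115)&(m[...,2]>.035)&(m[...,2]<.07)&(d>0)
        q=m[k]; print(n,len(q),cv2.minAreaRect(q[:,:2].astype(np.float32)*1000) if len(q)>5 else "", np.median(q[:,2]))
E
python3 - <<'E'
from h import *
Y=-.056
env.move_linear(W(-.13,Y,.055),rate=.2)
env.reach(W(-.19,Y+.13,.25),R)
p,d,P=save("c3"); blk(P,d); 
print(env.get_time())
E
```

```text
V 326 ((-14.319774627685547, -55.72827911376953), (41.67854309082031, 54.70014190673828), 89.65936279296875) 0.047634669294968845
plain 219 ((-62.28948974609375, 57.948246002197266), (39.925533294677734, 37.03354263305664), 82.66311645507812) 0.04780420571864297
9.475
```

View pics/c3.png

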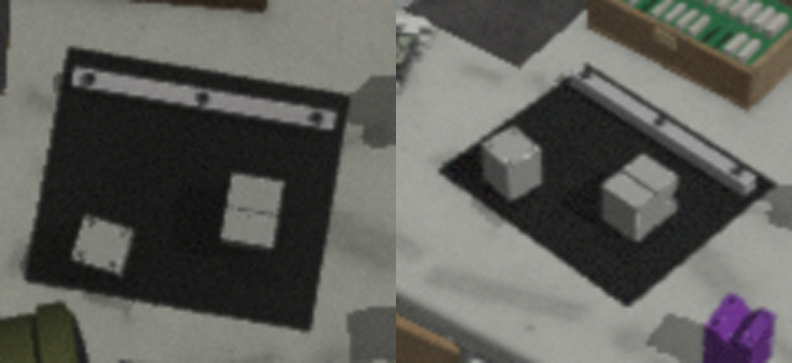

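The V-block lies flat and square with its V facing the bar, at about (253, 210) in the left panel. The plain block hasn't moved. Next I'll push low on the underside until it meets the bar.

Run:
```python
from h import *
Y=-.0557
env.reach(W(-.10,Y,.12),R)
env.move_linear(W(-.10,Y,.016),rate=.12)
env.move_linear(W(-.055,Y,.016),rate=.08)
for x in (-.03,-.015,-.004):
    env.move_linear(W(x,Y,.016),rate=.04); print(env.get_force().round(1),M(env.get_tool_pos()).round(4))
r=env.move_linear(W(.010,Y,.016),rate=.015,threshold=14); print(r,env.get_force().round(1),M(env.get_tool_pos()).round(4))
env.move_linear(W(-.09,Y,.017),rate=.1)
env.move_linear(W(-.10,Y,.10),rate=.2)
env.reach(W(-.19,Y+.13,.25),R)
p,d,P=save("c4"); blk(P,d); print(env.get_time())
m=np.stack([(P-C)@ex,(P-C)@ey,P[...,2]],-1)
b=(abs(m[...,1])<.1)&(m[...,0]>.05)&(m[...,0]<.09)&(m[...,2]>.014)&(m[...,2]<.026)
q=m[b&((m[...,1]>-.03))];print(cv2.minAreaRect(q[:,:2].astype(np.float32)*1000))
```

```text
[-2.   1.6  1.4] [-0.0299 -0.0557  0.016 ]
[-0.3 -0.4 -0.7] [-0.0149 -0.0557  0.016 ]
[ 0.  -0.3  0.1] [-0.004  -0.0557  0.016 ]
True [-0.1  0.6 -0.2] [ 0.0031 -0.0557  0.0157]
V 331 ((38.867027282714844, -55.58772659301758), (41.73170471191406, 54.78879928588867), 89.91983032226562) 0.04787819616873823
plain 216 ((-62.29411697387695, 58.01715087890625), (39.867713928222656, 36.67649841308594), 82.2255630493164) 0.04769424433754055
16.9833
((73.25997924804688, 34.49766540527344), (17.29203224182129, 128.71876525878906), 0.1960037797689438)
```

View pics/c4.png

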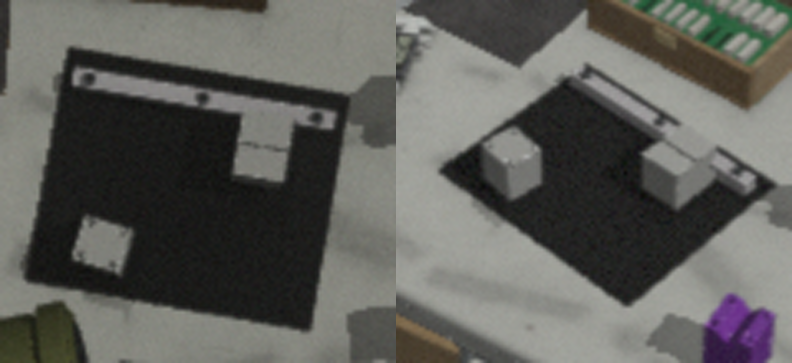

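Run:
```python
from h import *
env.job_done(); print(env.get_time())
```

```text
the job is handed in; nothing more can be done
the job is handed in; nothing more can be done
```

I tipped the V-block over away from the robot and pushed it along the mat against the stop bar, then handed the job in. I pushed near its top with slightly spread fingers, then low on its underside, and stopped when the force jumped by 14 N at the bar.

**V-block:** In the last top-camera check, the V end measured at mat x of about 65.9 mm and the bar face is at 65 mm. That is contact within measuring error. It was square within about 0.3° and flat, with its top at 48 mm. Its middle was at y of about −56 mm, and its underside faces the robot.

**Plain block:** It moved less than 0.1 mm between the checks after tipping and after the push. It also sits within about 1 mm of where I first measured it.

**Other items:** I did not measure the bystanders again, but the arm's path stayed clear of them. The gripper was backed off and touching nothing at about 17 s, when I handed in.

**Odd readings:**
- During the tip, the vertical force on the tool briefly reached about 25 N. It was gone once the block went over.
- During the final slide, the force readings taken after each stop were near zero, so they say little about the sliding force.

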